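# Draw the calibration syringe to its pointer and hold

### The arm

A 7-joint arm with a two-finger parallel gripper is mounted at the origin on a cart in front of the work surface, level with it; the furniture and walls round the work are solid. World frame = base frame: x ahead of the robot, y to its left, z up, the work surface at z = 0. Lengths are in m, angles in rad, forces in N, time in s.
With the tool pointing down it reaches from about 0.4 to 0.9 m from the base axis. Payload 5.5 kg.
Tool frame: the origin (TCP) lies at the very end of the fingers, on their centre line; the grasp point (between the pads) lies 19 mm behind it; z points along the fingers, y is the line along which they close (so a half turn about z gives the same grasp; the last joint's range is limited). The gripper opens to 85 mm and grips with 20 to 120 N. Pads are 22 mm wide; open, the fingers measure 114 mm over their backs; the gripper's body (76 mm by 85 mm) begins 54 mm behind the grasp point. The pads swing forward as they close: fully open they stand 13 mm farther back than shut.
Start: joints at [-1.031, 0.501, -0.427, 1.55, 0.221, 1.138, -0.21], TCP at [0.178, 0.625, 0.206] pointing down, gripper open.
Joint ranges: [-2.88, 2.88], [-0.31, 2.03], [-1.54, 1.56], [0.2, 2.42], [-1.41, 4.55], [0.19, 2.02], [-2.57, 2.57]. Speed limits (rad/s): [2.57, 2.57, 3.14, 3.14, 3.14, 3.14, 3.14].

### API

Orientations are given as a unit quaternion [x, y, z, w].
In Python, from station import robot gives the robot as it stands. The module is installed in compiled form; this text tells all that it offers.
- The arm moves only by the tool carry_out, never from a script. Its argument "series" is a list that holds one entry, the list of rows, each a list of 7 numbers: the shift along the tool's x, y, z in m, then the turn, a rotation vector about the tool's x, y, z in rad, then the closure, from -1 (fully open) to 1 (shut). A call has exactly 10 rows; each row shifts and turns the commanded pose from where the row before left it, along the tool's axes as they then stand; what a row does not reach is not made up. A row lasts 1/8 s, in which the tool goes at most 62.5 mm and 10.7 degrees, less where a joint would pass 70% of its speed; a pose out of reach is approached as far as the arm can. A call with a gripper value outside its range is refused whole. The fingers move at their own pace and stop on an object; the grip force is fixed at half the most. Time passes only in rows, so rows that do not move let the fingers close, or fill a call up. It gives the time, the measured TCP pose, the force, the opening and the grip force at its end, in the units of the state.
- robot.sense(): the state, without advancing time (a new reading comes with each control period).
- robot.capture(name): name is "scene" or "top"; returns a dict with "img" (400x640x3 uint8, red, green, blue), "fx", "fy", "cx", "cy" (pixels), "world_from_camera" (4x4, takes a point from camera to world coordinates). Camera axes: x right, y down, z forward; pixel columns grow to the right and rows downward; lengths in m; the calibration is good to about 2 mm. A picture is of the moment at which its call begins. There is no depth.
- robot.job_done(): hands the job in; it is judged then, once.
Trained networks look in a picture, given as the dict that the camera call returned (one of the last four; its "shot" number tells which), for a name from the list of things; names that differ only in an ending like _2 or _b are one class to them, and where a whole thing is asked for, a point or a joint stands for the part that bears it (a point fixed in the world has none). Each returns a list of dicts, best first, with "score" (0 to 1); they miss things now and then, are a little off and sometimes report something else, mostly with a low value. They report only what shows in the picture. A call takes as long as a camera call.
- robot.outline_of(name, picture): "pixels" (400x640 bool, what is visible of it) and "position" ([column, row] in pixels, amid what is visible of it).
- robot.landmark_of(name, picture): "position" ([column, row] in pixels: a listed point, or the origin of a listed thing).
The state is a dict: "time_s": time; "joints": joint angles; "joint_vel": joint speeds; "tau": joint torques, N m; "tcp_pos": TCP position; "ee_rot": TCP orientation; "ft_force": force on the tool from outside, world axes, zero at the start; "ft_torque": the same for the moment, N m; "finger_gap": finger opening in m; "grasp_force": force on a finger pad.
Only numpy, scipy, OpenCV 4.12 (cv2) and the standard library are available. Lean on these libraries where they do the work, as an engineer would, in place of code of your own. Each camera call takes 0.05 s, during which the arm holds its last target. There are 200 camera calls.

### The job

Set the calibration syringe for a check: take its plunger by the grip knob and draw it out straight along the slanting barrel, without forcing it sideways, until the plunger's disc is level with the needle of the pointer on the rail. Keep it there: the program finishes with the gripper still holding the plunger at that draw, its rod still in the barrel. Do not shift the pointer, and leave the cup and bottles on the desk where they are.

Things in the scene. Friction and masses are not known exactly. Their poses are not given: they have to be found in the camera images.
- syringe_stand: Stand fixed to the desk: grey base 130x120x12 mm, aluminium back plate, clear syringe barrel 37 mm wide. Origin on the desk, 5 mm off the base's middle; z up, turned up to 0.45 rad. The barrel leans 25 deg from vertical to the stand's -x (roughly to the robot): its outward axis is (-0.423, 0, 0.906) in the stand's frame.
- barrel_mouth (a point): Centre of the barrel's mouth, 126 mm above the desk; axes as the stand's. Bore 25 mm wide, 95 mm deep; white rim 50 mm wide.
- plunger: Loose plunger, about 90 g, fully in at the start. Origin: centre of the rod's lower end; z along the rod, outwards. Rod 22 mm thick, 105 mm long (3 mm play in the bore, no spring), then a white disc 44 mm wide, 4 mm thick, then a round grey knob 24 mm thick, 45 mm long (z = 109 to 154 mm). It can turn about its axis; only friction holds it.
- plunger_disc (a point): Centre of the disc at half its thickness (z = 107 mm of the plunger); axes as the plunger's. At the start 12 mm out of the barrel's mouth.
- plunger_knob (a point): Point on the plunger's axis to grip, 26 mm above the disc's upper face; axes as the plunger's.
- pointer (a joint): Slide of the pointer along its rail, m: 0 is level with the disc of the fully inserted plunger; it grows outwards along the barrel's axis, so its value is the draw that is wanted (32 to 55 mm). It gives way at about 8 N.
- pointer_tip (a point): Tip of the thin white needle (4 mm), on the stand's +y side, 27 mm from the barrel's axis, 5 mm clear of the disc's edge; z axis outwards along the barrel. Its white block (16 mm) sits on a steel rail parallel to the barrel, 52 mm to +y and ending 75 mm past the mouth; fingers closing fore and aft (in the stand's x-z plane) clear it.
- sample_cup: White sample cup with lid, 62 mm wide, 69 mm high, on the desk; leave it. Origin at its underside.
- tall_reagent: Brown bottle with white cap, 36 mm wide, 81 mm high, on the desk; leave it. Origin at its underside.
- short_reagent: Brown bottle with black cap, 36 mm wide, 67 mm high, on the desk; leave it. Origin at its underside.

How it is judged:
On the way:
1. the gripped plunger has begun to slide out of the barrel (distance of plunger_disc from where it was at the start of the episode above 0.008 m and contact force between the fingers and plunger above 1 N), for 0.1 s.
At the end, for the whole second after the job is handed in: The plunger's disc is within 5 mm of the needle's tip along the barrel's axis, the plunger is held between the fingers (over 1.5 N), at rest (under 10 mm/s), with its rod still at least 15 mm in the bore and within 0.1 rad of the barrel's axis (z of plunger_disc in the frame of pointer_tip between -0.005 and 0.005 m and contact force between the fingers and plunger above 1.5 N and distance between plunger and barrel_mouth above 0.015 m and horizontal distance between plunger_disc and pointer_tip below 0.035 m and angle between the z axis of plunger and the z axis of pointer_tip, either way round below 0.1 rad and linear speed of plunger below 0.01 m/s); the arm keeps its last pose, push and grip.
It fails at once if the plunger jams: while drawn (over 3 mm from its start) it is forced against the barrel with over 12 N (distance of plunger_disc from where it was at the start of the episode above 0.003 m and contact force between plunger and syringe_stand above 12 N).
It fails at once if the rod is pulled out of the barrel (distance between plunger_disc and barrel_mouth above 0.095 m).
It fails at once if the pointer is shifted by more than 4 mm (distance of pointer_tip from where it was at the start of the episode above 0.004 m).
It fails at once if the cup or a bottle is moved by more than 20 mm (distance of any of sample_cup, tall_reagent, short_reagent from where it was at the start of the episode above 0.02 m).
It also fails if it takes over 29 s, if anything falls off the work surface, if the arm or the gripper's body presses on something with over 40 N, if the wrist force passes 120 N, or if a joint passes its speed limit or range.

## Working session

There is one attempt and no reset: what is moved stays moved. The work goes in short steps, Python scripts to look and compute and a tool call to move; the robot and the scene stay as the last step left them, time stands still between calls to the robot, and variables do not carry over. Pictures are saved under pics/ and viewed, at most 10 in all, crops included, and the job is handed in when it is done.

Besides the shell and the picture viewer there is one more tool, called after "Request:" in YAML: its name, and indented under it one key for each argument. carry_out: Moves the arm, as the interface text tells. Its arguments: {"type":"object","properties":{"series":{"type":"array","items":{"type":"array","items":{"type":"array","items":{"type":"number"}}}}},"required":["series"]}

```bash
mkdir -p pics; cat > h.py <<'E'
import numpy as np, cv2
from station import robot
def look(tag,names,n=1,save=True):
    out={}
    for cam in ("scene","top"):
        p=robot.capture(cam)
        if save: cv2.imwrite(f"pics/{tag}_{cam}.png",p["img"][:,:,::-1])
        out[cam]=(p,{k:[(np.round(d["position"],1).tolist(),round(d["score"],2)) for d in robot.landmark_of(k,p)[:2]] for k in names})
    return out
def ray(p,uv):
    T=np.array(p["world_from_camera"]); d=np.array([(uv[0]-p["cx"])/p["fx"],(uv[1]-p["cy"])/p["fy"],1])
    d=T[:3,:3]@d; return T[:3,3],d/np.linalg.norm(d)
def tri(rays):
    A=sum(np.eye(3)-np.outer(d,d) for o,d in rays); b=sum((np.eye(3)-np.outer(d,d))@o for o,d in rays)
    x=np.linalg.solve(A,b); return x,[round(1e3*np.linalg.norm((np.eye(3)-np.outer(d,d))@(x-o)),1) for o,d in rays]
def proj(p,X):
    T=np.linalg.inv(np.array(p["world_from_camera"])); c=T[:3,:3]@X+T[:3,3]
    return np.array([p["fx"]*c[0]/c[2]+p["cx"],p["fy"]*c[1]/c[2]+p["cy"]])
E
python3 - <<'E'
from h import *
N=["syringe_stand","barrel_mouth","plunger","plunger_disc","plunger_knob","pointer_tip","sample_cup","tall_reagent","short_reagent"]
o=look("a",N)
for c in o: print(c,np.round(np.array(o[c][0]["world_from_camera"]),3).tolist(),o[c][0]["fx"])
for k in N:
    print(k,[o[c][1][k] for c in o])
    try: print("   ",*tri([ray(o[c][0],o[c][1][k][0][0]) for c in o]))
    except Exception as e: print(e)
s=robot.sense(); print(s["time_s"],s["tcp_pos"],s["ee_rot"],s["finger_gap"])
E
```

```text
scene [[0.925, -0.23, 0.302, 0.243], [-0.379, -0.591, 0.712, -0.66], [0.015, -0.773, -0.634, 0.702], [0.0, 0.0, 0.0, 1.0]] 426.1351429078818
top [[-0.019, -0.982, 0.187, 0.336], [-1.0, 0.021, 0.009, 0.019], [-0.013, -0.187, -0.982, 1.242], [0.0, 0.0, 0.0, 1.0]] 463.7259329234772
syringe_stand [[([329.6, 241.3], 0.83)], [([337.0, 211.9], 0.62)]]
    [ 0.55482744 -0.01069343 -0.01741575] [np.float64(0.1), np.float64(0.1)]
barrel_mouth [[([330.8, 196.2], 0.86)], [([342.3, 202.8], 0.64), ([438.8, 216.7], 0.61)]]
    [ 0.54980575 -0.02018737  0.12963087] [np.float64(1.7), np.float64(1.7)]
plunger [[], [([344.8, 199.3], 0.76)]]
list index out of range
plunger_disc [[([326.3, 191.7], 0.74)], [([338.9, 205.0], 0.47)]]
    [ 0.54292933 -0.01150678  0.13749117] [np.float64(1.8), np.float64(1.8)]
plunger_knob [[([321.8, 181.1], 0.61)], [([336.5, 206.5], 0.56)]]
    [ 0.53455073 -0.00501855  0.16352625] [np.float64(1.7), np.float64(1.7)]
pointer_tip [[([315.5, 167.3], 0.42)], []]
list index out of range
sample_cup [[([261.3, 176.9], 0.63)], [([229.7, 244.5], 0.77)]]
    [ 0.47200611  0.28135943 -0.00687144] [np.float64(2.4), np.float64(2.4)]
tall_reagent [[([314.0, 332.1], 0.92)], [([421.3, 253.8], 0.69)]]
    [ 0.42975874 -0.2322161  -0.00687528] [np.float64(4.5), np.float64(4.5)]
short_reagent [[([376.3, 334.4], 0.72)], [([337.3, 212.0], 0.64), ([438.4, 219.4], 0.57)]]
    [ 0.66678751 -0.03813862 -0.43526317] [np.float64(42.5), np.float64(42.5)]
1.0 [0.17760682 0.62528025 0.20573834] [1.37947126e-01 9.90439594e-01 3.25597471e-05 7.75131017e-06] 0.08527765877035978
```

```bash
python3 - <<'E'
import cv2
a=cv2.imread("pics/a_scene.png")[100:300,220:460]; b=cv2.imread("pics/a_top.png")[140:290,250:450]
a=cv2.resize(a,None,fx=2.5,fy=2.5,interpolation=2)[:, :]
b=cv2.resize(b,None,fx=4,fy=4,interpolation=2)
cv2.imwrite("pics/ac.png",a); cv2.imwrite("pics/bc.png",b)
E
```

```text
(no output)
```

View pics/ac.png

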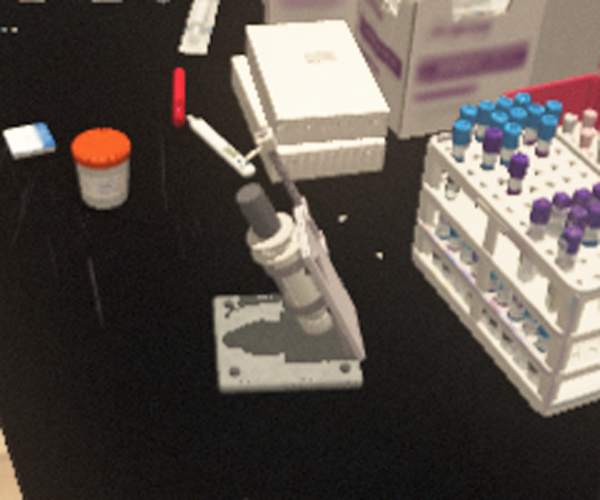

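View pics/bc.png

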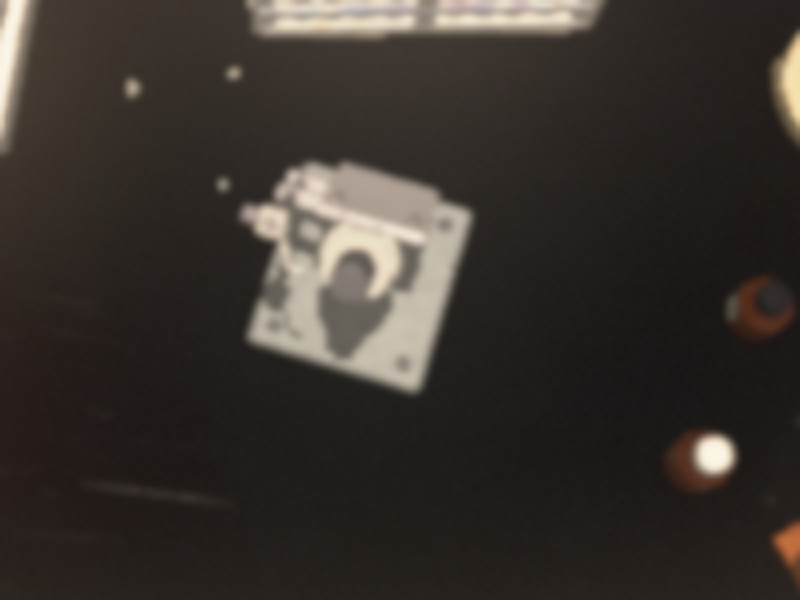

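The scene crop shows the stand with its grey knob at about (320,182) in full-image pixels. The pointer block is at (326,155), with its needle tip near (319,164). The top view shows base corners at (312,225.5), (354,238) and (368,192.5), and the pointer block at (316,195), so the stand is turned about -0.28 rad. Next I fit a stand model to this.

```bash
python3 - <<'E'
from h import *
from scipy.optimize import least_squares
import pickle
N=["barrel_mouth","plunger_disc","plunger_knob","pointer_tip"]
obs=[];P={}
for i in range(3):
    o=look("b%d"%i,N)
    for c in o:
        P[c]=o[c][0]
        for k in N: print(c,k,o[c][1][k])
        for k in N:
            if o[c][1][k]: obs.append((c,k,np.array(o[c][1][k][0][0])))
pickle.dump((obs,{c:{k:v for k,v in P[c].items() if k!="img"} for c in P}),open("obs.pkl","wb"))
img=P["top"]["img"]; s=robot.sense(); print(s["time_s"])
corn=[(312,225.5,-1,1),(354.2,238,-1,-1),(368,192.5,1,-1)]
def geo(q):
    x,y,w,d=q[:4]; c,s=np.cos(w),np.sin(w); M=np.array([x,y,.126]); a=np.array([-.423*c,-.423*s,.906]); Y=np.array([-s,c,0])
    return M,a,Y
def f(q):
    M,a,Y=geo(q); X=np.array([np.cos(q[2]),np.sin(q[2]),0]); r=[]
    pts=dict(barrel_mouth=M,plunger_disc=M+.012*a,plunger_knob=M+.040*a,pointer_tip=M+(.012+q[3])*a+.027*Y)
    for c,k,uv in obs: r+=list((proj(P[c],pts[k])-uv-q[4:6]*(c=="top")-q[6:8]*(c=="scene"))/1.5)
    for u,v,sx,sy in corn:
        p=np.array([q[8],q[9],.012])+sx*.065*X+sy*.06*Y
        r+=list((proj(P["top"],p)-(u,v)-q[4:6])/1)
    r+=list(q[4:8]/1.)
    return r
R=least_squares(f,[.55,-.015,-.28,.04,0,0,0,0,.54,-.01],loss="soft_l1"); q=R.x
J=np.linalg.inv(R.jac.T@R.jac); print(np.round(q,4),np.round(np.sqrt(np.diag(J)),4),R.cost)
M,a,Y=geo(q); print("a",a,"knob",M+.04*a)
for n,X in dict(mouth=M,disc=M+.012*a,knob=M+.04*a,top=M+.059*a,tip=M+(.012+q[3])*a+.027*Y).items(): print(n,X,proj(P["scene"],X),proj(P["top"],X))
E
```

```text
scene barrel_mouth [([328.5, 195.4], 0.89)]
scene plunger_disc [([325.9, 194.9], 0.7), ([332.2, 193.9], 0.21)]
scene plunger_knob [([320.8, 179.2], 0.81), ([327.4, 195.1], 0.51)]
scene pointer_tip [([330.7, 194.9], 0.54), ([317.7, 167.1], 0.42)]
top barrel_mouth [([341.1, 207.4], 0.74)]
top plunger_disc [([341.1, 206.3], 0.51)]
top plunger_knob [([337.1, 206.4], 0.48)]
top pointer_tip [([323.1, 204.8], 0.41)]
scene barrel_mouth [([330.1, 197.4], 0.87)]
scene plunger_disc [([326.4, 192.2], 0.89), ([317.2, 169.4], 0.62)]
scene plunger_knob [([323.9, 182.3], 0.63)]
scene pointer_tip [([317.4, 167.3], 0.44)]
top barrel_mouth [([340.1, 208.4], 0.93)]
top plunger_disc [([341.7, 205.2], 0.83)]
top plunger_knob [([338.3, 208.1], 0.55), ([342.5, 206.6], 0.44)]
top pointer_tip [([324.1, 205.8], 0.58)]
scene barrel_mouth [([329.3, 194.2], 0.95)]
scene plunger_disc [([326.7, 194.0], 0.64)]
scene plunger_knob [([320.0, 179.6], 0.61)]
scene pointer_tip [([318.2, 169.3], 0.52)]
top barrel_mouth [([342.0, 205.1], 0.62)]
top plunger_disc [([340.0, 206.5], 0.59)]
top plunger_knob [([335.5, 207.1], 0.69)]
top pointer_tip [([321.7, 205.4], 0.53)]
2.5
[ 0.5477 -0.0134 -0.329   0.0418 -0.2715  0.1595  0.2433  0.1253  0.5578
 -0.0177] [0.002  0.0024 0.0211 0.004  0.9093 0.7916 0.8477 0.7581 0.0029 0.003 ] 45.860679205851625
a [-0.40031625  0.1366598   0.906     ] knob [ 0.53164786 -0.00793817  0.16224   ]
mouth [ 0.54766051 -0.01340457  0.126     ] [329.31094804 195.73333831] [339.33326901 204.65736697]
disc [ 0.54285672 -0.01176465  0.136872  ] [327.11748115 191.83870196] [338.81789479 205.77959667]
knob [ 0.53164786 -0.00793817  0.16224   ] [321.86230072 182.50780357] [337.5730865  208.49017234]
top [ 0.52404185 -0.00534164  0.179454  ] [318.18260565 175.97427701] [336.69291669 210.40674606]
tip [0.53483117 0.01950505 0.17477741] [318.35930962 170.20167206] [325.92204234 206.44094671]
```

```bash
python3 - <<'E'
from h import *
import pickle
o,P=pickle.load(open("obs.pkl","rb"))
a=cv2.imread("pics/b0_scene.png")[140:210,295:355]; b=cv2.imread("pics/b0_top.png")[175:245,300:375]
z=lambda i:cv2.resize(i,None,fx=8,fy=8,interpolation=cv2.INTER_CUBIC)[:560]
cv2.imwrite("pics/zs.png",z(a)); cv2.imwrite("pics/zt.png",z(b))
w=-.305; c,s=np.cos(w),np.sin(w); M=np.array([.5477,-.0134,.126]); A=np.array([-.423*c,-.423*s,.906]);Y=np.array([-s,c,0])
for d in (.032,.037,.042,.047,.052,.055):
    for cam,off in (("scene",(295,140)),("top",(300,175))):
        print(d,cam,[np.round((proj(P[cam],M+(.012+d)*A+y*Y)-off+.5)*8).tolist() for y in (.027,.044,.052)])
print([np.round((proj(P[cam],M+t*A)-off+.5)*8).tolist() for cam,off in (("scene",(295,140)),("top",(300,175))) for t in (0,.012,.059)])
print("rail end",[np.round((proj(P[cam],M+.075*A+.052*Y)-off+.5)*8).tolist() for cam,off in (("scene",(295,140)),("top",(300,175)))])
E
```

```text
0.032 scene [[204.0, 273.0], [198.0, 237.0], [195.0, 220.0]]
0.032 top [[217.0, 250.0], [161.0, 234.0], [135.0, 227.0]]
0.037 scene [[196.0, 260.0], [190.0, 223.0], [188.0, 206.0]]
0.037 top [[215.0, 254.0], [159.0, 238.0], [133.0, 231.0]]
0.042 scene [[188.0, 246.0], [183.0, 210.0], [180.0, 193.0]]
0.042 top [[212.0, 258.0], [157.0, 242.0], [130.0, 235.0]]
0.047 scene [[181.0, 233.0], [175.0, 196.0], [173.0, 179.0]]
0.047 top [[210.0, 262.0], [154.0, 246.0], [128.0, 239.0]]
0.052 scene [[173.0, 219.0], [168.0, 182.0], [165.0, 166.0]]
0.052 top [[208.0, 266.0], [152.0, 250.0], [126.0, 243.0]]
0.055 scene [[168.0, 211.0], [163.0, 174.0], [161.0, 157.0]]
0.055 top [[207.0, 269.0], [151.0, 252.0], [124.0, 245.0]]
[[279.0, 450.0], [261.0, 419.0], [190.0, 293.0], [319.0, 241.0], [315.0, 250.0], [299.0, 288.0]]
rail end [[148.0, 135.0], [120.0, 251.0]]
```

View pics/zs.png

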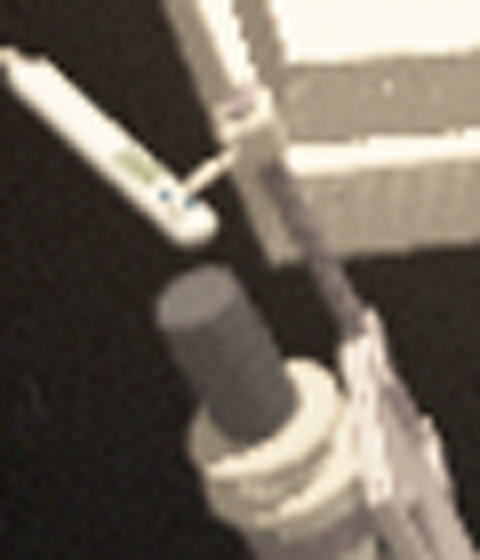

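View pics/zt.png

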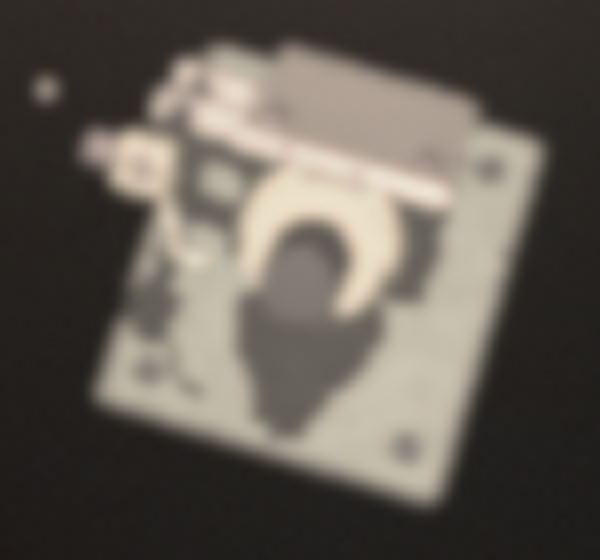

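The zoom shows the needle running diagonally from a rail that sits behind the axis: scene zoom (235,155) to about (188,193), where it merges with a white thermometer behind. In the top zoom it runs from (165,200) to (195,260). I'll overlay the model to fix the draw.

```bash
python3 - <<'E'
from h import *
import pickle
o,P=pickle.load(open("obs.pkl","rb"))
w=-.3; c,s=np.cos(w),np.sin(w); M=np.array([.5477,-.0134,.126]); A=np.array([-.423*c,-.423*s,.906]);Y=np.array([-s,c,0]);N=np.cross(Y,A)
pr=lambda cam,X:(proj(P[cam],X)-dict(scene=(295,140),top=(300,175))[cam]+.5)*8+dict(scene=(6,2),top=(-8,0))[cam]
ims=[]
for d in (.04,.046,.052):
  row=[]
  for cam,n in (("scene","zs"),("top","zt")):
    im=cv2.imread(f"pics/{n}.png")
    def pl(pts,col): cv2.polylines(im,[np.int32([pr(cam,p) for p in pts])],False,col,1,cv2.LINE_AA)
    B=M+(.012+d)*A
    pl([B+.052*Y+.022*N,B+.027*Y],(0,0,255))
    pl([M+.075*A+.052*Y+.022*N,M+.052*Y+.022*N],(0,255,0))
    t=np.linspace(0,6.3,40)
    for h,r in ((.014,.022),(.059,.012),(0,.025)): pl([M+h*A+r*(np.cos(k)*N+np.sin(k)*Y) for k in t],(255,0,0))
    if cam=="scene": im=im[60:460,:400]
    else: im=im[60:400,50:450]
    row.append(cv2.resize(im,None,fx=.66,fy=.66))
  ims.append(np.vstack(row))
cv2.imwrite("pics/ov.png",np.hstack(ims)); print(ims[0].shape,robot.sense()["joints"])
E
```

```text
(488, 264, 3) [-1.03079673  0.50093143 -0.42697478  1.55037385  0.2207878   1.13828933
 -0.21029573]
```

View pics/ov.png

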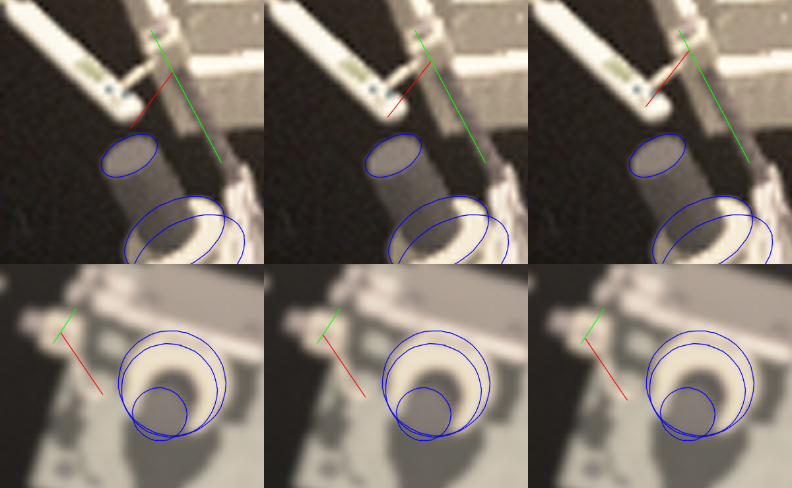

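```bash
python3 - <<'E'
from h import *
import pickle
o,P=pickle.load(open("obs.pkl","rb"))
w=-.3; c,s=np.cos(w),np.sin(w); M=np.array([.5477,-.0134,.126]); A=np.array([-.423*c,-.423*s,.906]);Y=np.array([-s,c,0]);N=np.cross(Y,A)
F=np.array([A,Y,N])
def T(n,us,ut):
    off=dict(scene=(295,140),top=(300,175)); sh=dict(scene=(6,2),top=(-8,0))
    R=[ray(P[c],(np.array(u)-sh[c])/8-.5+off[c]) for c,u in (("scene",us),("top",ut))]
    x,r=tri(R); print(n,np.round(1e3*F@(x-M),1),r)
T("tip",(187,193),(195,260)); T("tip2",(178,203),(195,260)); T("tip3",(187,193),(190,240));T("needle base",(235,155),(165,200)); T("block",(247,115),(143,165)); T("net",(187,228),(195,258)); T("knobtop",(198,296),(292,288))
E
python3 - <<'E'
import sys; sys.path.insert(0,".")
from h import *
import pickle
o=[]
for i in range(2):
  p=robot.capture("scene")
  for k in("pointer_tip","pointer"):
    for d in robot.outline_of(k,p)[:2]:
        ys,xs=np.nonzero(d["pixels"]); print(k,d["score"],d["position"],len(xs),xs.min(),xs.max(),ys.min(),ys.max())
p=robot.capture("top")
for d in robot.outline_of("pointer",p)[:2]:
    ys,xs=np.nonzero(d["pixels"]); print(d["score"],d["position"],len(xs),xs.min(),xs.max(),ys.min(),ys.max())
E
```

```text
tip [70.3 28.7  4.3] [np.float64(1.1), np.float64(1.1)]
tip2 [68.1 28.8  2.2] [np.float64(0.4), np.float64(0.4)]
tip3 [67.7 31.7  6.2] [np.float64(1.6), np.float64(1.6)]
needle base [66.8 41.7 18.1] [np.float64(1.0), np.float64(1.0)]
block [71.1 50.1 25.9] [np.float64(0.4), np.float64(0.4)]
net [59.3 29.5  0.7] [np.float64(0.1), np.float64(0.1)]
knobtop [58.6 -0.   0.2] [np.float64(0.3), np.float64(0.3)]
pointer_tip 0.56 [328.5, 157.7] 19 324 329 154 158
pointer_tip 0.64 [316.2, 319.7] 633 308 327 301 338
pointer_tip 0.47 [326.3, 158.6] 57 318 330 152 163
pointer 0.43 [328.4, 152.7] 42 323 329 151 159
0.5 [314.1, 193.6] 35 311 320 192 196
```

```bash
cat > g.py <<'E'
from h import *
from scipy.spatial.transform import Rotation as Ro
w=-.3; c,s=np.cos(w),np.sin(w); M=np.array([.5477,-.0134,.126]); A=np.array([-.423*c,-.423*s,.906]);A/=np.linalg.norm(A);Y=np.array([-s,c,0]);N=np.cross(Y,A)
F=np.array([A,Y,N])
def target(h,sgn):  # TCP h along A from mouth; tool y=sgn*N, z=-A
    y=sgn*N; z=-A; x=np.cross(y,z); return M+h*A,Ro.from_matrix(np.array([x,y,z]).T)
def cur():
    s=robot.sense(); return s,np.array(s["tcp_pos"]),Ro.from_quat(s["ee_rot"])
def step(p,R,p1,R1,n):
    # interleaved: n rows, translation in tool frame varies as it turns: constant-twist solve
    from scipy.linalg import logm
    T=np.eye(4);T[:3,:3]=(R.inv()*R1).as_matrix();T[:3,3]=R.inv().apply(p1-p)
    L=np.real(logm(T))/n; rv=np.array([L[2,1],L[0,2],L[1,0]]); 
    from scipy.linalg import expm
    inc=expm(L); return inc[:3,3],rv,inc
E
python3 - <<'E'
from g import *
s,p,R=cur(); print(R.as_matrix().round(2))
for sg in (1,-1):
    p1,R1=target(.10,sg); v,rv,inc=step(p,R,p1,R1,20)
    T=np.eye(4);T[:3,:3]=R.as_matrix();T[:3,3]=p; path=[]
    for i in range(20): T=T@inc; path.append(T[:3,3].round(3).tolist())
    print(sg,np.degrees((R.inv()*R1).magnitude()),v.round(4),rv.round(4),path[3::4])
import pickle
o,P=pickle.load(open("obs.pkl","rb"))
off=dict(scene=(295,140),top=(300,175)); sh=dict(scene=(6,2),top=(-8,0))
for us,ut in (((365,320),(195,115)),((380,495),(450,200))):
    x,r=tri([ray(P[c],(np.array(u)-sh[c])/8-.5+off[c]) for c,u in (("scene",us),("top",ut))]); print((1e3*F@(x-M)).round(),x.round(3),r)
E
```

```text
[[-0.96  0.27 -0.  ]
 [ 0.27  0.96 -0.  ]
 [ 0.   -0.   -1.  ]]
1 93.95920847883983 [-0.0393 -0.0024  0.0014] [-0.017  -0.0174  0.0783] [[0.318, 0.556, 0.204], [0.431, 0.447, 0.208], [0.504, 0.309, 0.215], [0.53, 0.154, 0.219], [0.507, -0.001, 0.217]]
-1 91.42442786966409 [-0.0011 -0.0387  0.0076] [ 0.0173 -0.0169 -0.076 ] [[0.158, 0.472, 0.18], [0.186, 0.318, 0.167], [0.259, 0.179, 0.169], [0.37, 0.069, 0.186], [0.507, -0.001, 0.217]]
[-2. 44. 28.] [0.586 0.021 0.136] [np.float64(0.5), np.float64(0.5)]
[  5. -37.  25.] [ 0.556 -0.055  0.141] [np.float64(0.5), np.float64(0.5)]
```

Request:
carry_out:
  series:
    - [[-0.0393,-0.0024,0.0014,-0.017,-0.0174,0.0783,-0.1],[-0.0393,-0.0024,0.0014,-0.017,-0.0174,0.0783,-0.1],[-0.0393,-0.0024,0.0014,-0.017,-0.0174,0.0783,-0.1],[-0.0393,-0.0024,0.0014,-0.017,-0.0174,0.0783,-0.1],[-0.0393,-0.0024,0.0014,-0.017,-0.0174,0.0783,-0.1],[-0.0393,-0.0024,0.0014,-0.017,-0.0174,0.0783,-0.1],[-0.0393,-0.0024,0.0014,-0.017,-0.0174,0.0783,-0.1],[-0.0393,-0.0024,0.0014,-0.017,-0.0174,0.0783,-0.1],[-0.0393,-0.0024,0.0014,-0.017,-0.0174,0.0783,-0.1],[-0.0393,-0.0024,0.0014,-0.017,-0.0174,0.0783,-0.1]]

```text
time_s: 4.15
tcp_pos: [0.4746, 0.3785, 0.2118]
ee_rot: [0.506, 0.854, 0.071, 0.096]
ft_force: [-0.7, 0.1, 0.2]
finger_gap: 0.0472
grasp_force: 0.0
```

```bash
python3 - <<'E'
from g import *
s,p,R=cur(); print(s["time_s"],p,s["finger_gap"],np.round(s["joints"],2),s["ft_force"])
p1,R1=target(.10,1); v,rv,_=step(p,R,p1,R1,9); print(v.round(4),rv.round(4))
E
```

```text
4.15 [0.47462696 0.3784831  0.21179261] 0.04719769978798012 [-0.71  0.27 -0.13  1.86  0.26  0.85 -0.48] [-0.66361055  0.14338892  0.23429287]
[-0.0433 -0.0029  0.0015] [-0.0187 -0.0192  0.0864]
```

Request:
carry_out:
  series:
    - [[-0.0433,-0.0029,0.0015,-0.0187,-0.0192,0.0864,-0.1],[-0.0433,-0.0029,0.0015,-0.0187,-0.0192,0.0864,-0.1],[-0.0433,-0.0029,0.0015,-0.0187,-0.0192,0.0864,-0.1],[-0.0433,-0.0029,0.0015,-0.0187,-0.0192,0.0864,-0.1],[-0.0433,-0.0029,0.0015,-0.0187,-0.0192,0.0864,-0.1],[-0.0433,-0.0029,0.0015,-0.0187,-0.0192,0.0864,-0.1],[-0.0433,-0.0029,0.0015,-0.0187,-0.0192,0.0864,-0.1],[-0.0433,-0.0029,0.0015,-0.0187,-0.0192,0.0864,-0.1],[-0.0433,-0.0029,0.0015,-0.0187,-0.0192,0.0864,-0.1],[0,0,0,0,0,0,-0.1]]

```text
time_s: 5.4
tcp_pos: [0.5058, -0.0024, 0.2158]
ee_rot: [0.786, 0.579, 0.127, 0.174]
ft_force: [0.4, -0.1, 0.2]
finger_gap: 0.047
grasp_force: 0.0
```

```bash
python3 - <<'E'
from g import *
s,p,R=cur(); print(s["time_s"],p,s["finger_gap"],np.round(s["joints"],2),s["ft_force"])
p1,R1=target(.10,1); v,rv,_=step(p,R,p1,R1,1); print(v.round(4),rv.round(4),(F@(p-M)).round(4))
a=cv2.cvtColor(robot.capture("scene")["img"],4)[120:260,240:400]; b=cv2.cvtColor(robot.capture("top")["img"],4)[150:290,270:430]
cv2.imwrite("pics/pre.png",cv2.resize(np.hstack([a,b]),None,fx=2.5,fy=2.5,interpolation=2))
E
```

```text
5.4 [ 0.50581153 -0.00239906  0.21575063] 0.046962520831225374 [-0.41 -0.05  0.2   2.27  0.41  0.57 -0.82] [ 0.39101373 -0.11719837  0.22476324]
[ 0.0019  0.0012 -0.0004] [-0.0023  0.0017 -0.0011] [ 0.0996 -0.0019 -0.0012]
```

View pics/pre.png

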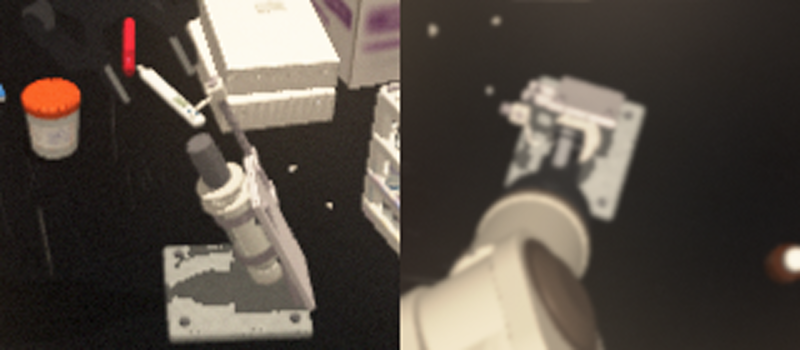

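The scene view shows the dark fingers as two grey streaks above and left of the knob, at crop (118,85) and (180,55). In the top view the wrist points at the stand. I'll check where the model puts the fingertips.

```bash
python3 - <<'E'
from g import *
import pickle
o,P=pickle.load(open("obs.pkl","rb")); s,p,R=cur()
for dy in (-.0235,0,.0235):
  for dz in (-.03,-.01,0):
    print(dy,dz,((proj(P["scene"],p+R.apply([0,dy,dz]))-(240,120))*2.5).round())
print("axis",[((proj(P["scene"],M+h*A)-(240,120))*2.5).round().tolist() for h in (.059,.08,.1,.13)])
a=cv2.imread("pics/pre.png")[:250,:400]; a=np.clip(a.astype(float)*2.5,0,255).astype('uint8'); cv2.imwrite("pics/pre2.png",cv2.resize(a[:,50:300],None,fx=2.3,fy=2.3))
E
```

```text
-0.0235 -0.03 [132.  86.]
-0.0235 -0.01 [143. 105.]
-0.0235 0 [148. 114.]
0 -0.03 [159.  75.]
0 -0.01 [170.  93.]
0 0 [175. 102.]
0.0235 -0.03 [186.  63.]
0.0235 -0.01 [196.  82.]
0.0235 0 [201.  91.]
axis [[196.0, 140.0], [185.0, 122.0], [175.0, 104.0], [159.0, 76.0]]
```

View pics/pre2.png

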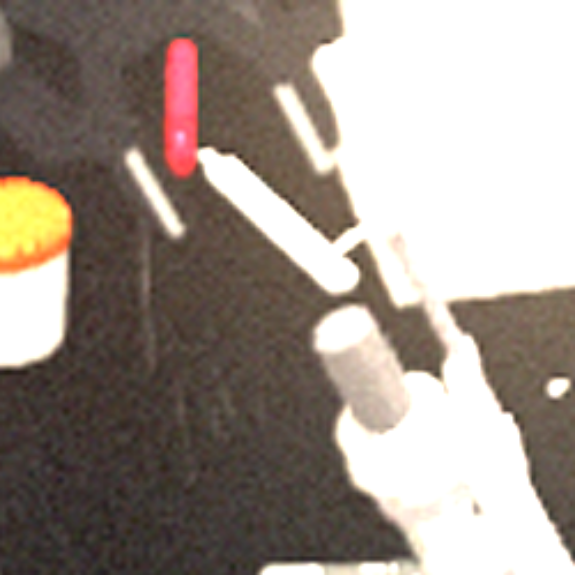

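Request:
carry_out:
  series:
    - [[0.002,0.0012,0,-0.0023,0.0017,-0.001,-0.1],[0,0,0.011,0,0,0,-0.1],[0,0,0.011,0,0,0,-0.1],[0,0,0.011,0,0,0,-0.1],[0,0,0.011,0,0,0,-0.1],[0,0,0.011,0,0,0,-0.1],[0,0,0.011,0,0,0,-0.1],[0,0,0.011,0,0,0,-0.1],[0,0,0,0,0,0,-0.1],[0,0,0,0,0,0,-0.1]]

```text
time_s: 6.75
tcp_pos: [0.5409, -0.0064, 0.1473]
ee_rot: [0.783, 0.582, 0.129, 0.174]
ft_force: [0.5, -0.1, -0.6]
finger_gap: 0.0468
grasp_force: 0.0
```

```bash
python3 - <<'E'
from g import *
s,p,R=cur(); print(s["time_s"],s["finger_gap"],np.round(s["ft_force"],2),(F@(p-M)).round(4),(R.inv()*target(.02,1)[1]).as_rotvec().round(4))
a=cv2.cvtColor(robot.capture("scene")["img"],4)[130:220,280:370]
cv2.imwrite("pics/g.png",cv2.convertScaleAbs(cv2.resize(a,None,fx=6,fy=6,interpolation=2),alpha=1.5))
E
```

```text
6.75 0.04681824782883035 [ 0.54 -0.11 -0.62] [0.0229 0.0047 0.0013] [ 0.0011 -0.0027  0.0067]
```

View pics/g.png

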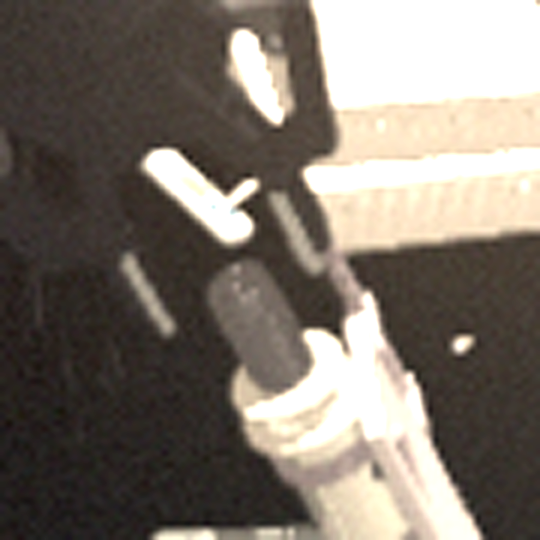

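The fingers straddle the knob: pad strips at crop (150,295) and (296,235), with the knob between them at (260,325). The gaps are nearly equal. I'll correct the 4.7 mm Y offset and close.

Request:
carry_out:
  series:
    - [[-0.0045,0,0,0,0,0.005,-0.1],[0,0,0,0,0,0,-0.1],[0,0,0,0,0,0,0.2],[0,0,0,0,0,0,0.35],[0,0,0,0,0,0,0.6],[0,0,0,0,0,0,1],[0,0,0,0,0,0,1],[0,0,0,0,0,0,1],[0,0,0,0,0,0,1],[0,0,0,0,0,0,1]]

```text
time_s: 8.05
tcp_pos: [0.5399, -0.0103, 0.1477]
ee_rot: [0.785, 0.58, 0.13, 0.174]
ft_force: [-3.7, 0.8, 6.0]
finger_gap: 0.0208
grasp_force: 58.5
```

```bash
cat > st.py <<'E'
from g import *
s,p,R=cur(); print(s["time_s"],s["finger_gap"],s["grasp_force"],"F_AYN",(F@s["ft_force"]).round(1),"T_AYN",(F@s["ft_torque"]).round(2),"pos",(1e3*F@(p-M)).round(1),"rot",(R.inv()*target(.02,1)[1]).as_rotvec().round(4))
E
python3 st.py
```

```text
8.05 0.020796961170747273 58.47153425216675 F_AYN [ 7.  -0.3 -0.9] T_AYN [ 0.03  0.64 -0.03] pos [23.2  0.6  1.6] rot [ 0.0017 -0.0034  0.0018]
```

Request:
carry_out:
  series:
    - [[0,0,-0.001,0,0,0,1],[0,0,-0.001,0,0,0,1],[0,0,-0.001,0,0,0,1],[0,0,-0.001,0,0,0,1],[0,0,-0.002,0,0,0,1],[0,0,-0.002,0,0,0,1],[0,0,-0.002,0,0,0,1],[0,0,-0.002,0,0,0,1],[0,0,0,0,0,0,1],[0,0,0,0,0,0,1]]

```text
time_s: 9.3
tcp_pos: [0.5347, -0.0092, 0.158]
ee_rot: [0.785, 0.58, 0.13, 0.174]
ft_force: [0.3, 0.2, -0.3]
finger_gap: 0.0207
grasp_force: 58.8
```

```bash
python3 st.py
```

```text
9.3 0.020706865513383035 58.76852095127106 F_AYN [-0.4  0.3  0.1] T_AYN [-0.03  0.58 -0.03] pos [34.8  0.2  1.2] rot [ 0.001  -0.0028  0.0017]
```

Request:
carry_out:
  series:
    - [[0,0,-0.0025,0,0,0,1],[0,0,-0.0025,0,0,0,1],[0,0,-0.0025,0,0,0,1],[0,0,-0.0025,0,0,0,1],[0,0,-0.0025,0,0,0,1],[0,0,-0.0025,0,0,0,1],[0,0,-0.0025,0,0,0,1],[0,0,-0.0025,0,0,0,1],[0,0,0,0,0,0,1],[0,0,0,0,0,0,1]]

```text
time_s: 10.55
tcp_pos: [0.5266, -0.0068, 0.1762]
ee_rot: [0.785, 0.58, 0.13, 0.174]
ft_force: [0.1, 0.3, -1.4]
finger_gap: 0.0205
grasp_force: 58.8
```

```bash
python3 st.py
```

```text
10.55 0.020541620988085794 58.78762722015381 F_AYN [-1.3  0.3 -0.6] T_AYN [0.03 0.53 0.02] pos [54.8  0.1  1.2] rot [ 0.0011 -0.0028  0.0016]
```

Request:
carry_out:
  series:
    - [[0,0,-0.0025,0,0,0,1],[0,0,-0.0025,0,0,0,1],[0,0,-0.0025,0,0,0,1],[0,0,-0.0025,0,0,0,1],[0,0,-0.0025,0,0,0,1],[0,0,-0.0025,0,0,0,1],[0,0,0,0,0,0,1],[0,0,0,0,0,0,1],[0,0,0,0,0,0,1],[0,0,0,0,0,0,1]]

```text
time_s: 11.8
tcp_pos: [0.5205, -0.0049, 0.1897]
ee_rot: [0.785, 0.58, 0.13, 0.174]
ft_force: [-0.3, -0.1, -1.1]
finger_gap: 0.0209
grasp_force: 58.8
```

```bash
python3 st.py; python3 - <<'E'
from g import *
for i in range(2):
    p=robot.capture("scene"); print({k:[(np.round(d["position"],1).tolist(),round(d["score"],2)) for d in robot.landmark_of(k,p)[:2]] for k in ("pointer_tip","plunger_disc","barrel_mouth")})
for h in (.047,.050,.055): print(h,proj(p,M+(.012+h)*A),proj(p,M+(.012+h)*A+.022*Y),proj(p,M+(.012+h)*A+.027*Y))
a=cv2.cvtColor(p["img"],4)[130:205,285:360]
cv2.imwrite("pics/d.png",cv2.convertScaleAbs(cv2.resize(a,None,fx=8,fy=8,interpolation=2),alpha=1.4))
E
```

```text
11.8 0.020863982509083792 58.79809319972992 F_AYN [-0.9 -0.1 -0.7] T_AYN [ 0.07  0.52 -0.03] pos [69.8  0.1  1.2] rot [ 0.001  -0.0027  0.0017]
{'pointer_tip': [([318.9, 168.4], 0.54), ([311.0, 164.7], 0.16)], 'plunger_disc': [([315.9, 175.7], 0.74), ([312.2, 162.7], 0.37)], 'barrel_mouth': [([330.6, 193.3], 0.89)]}
{'pointer_tip': [([318.1, 167.9], 0.43)], 'plunger_disc': [([329.5, 241.6], 0.71), ([317.8, 175.8], 0.63)], 'barrel_mouth': [([329.8, 195.4], 0.92)]}
0.047 [318.22535361 176.17350271] [317.25841283 169.99828457] [317.0437102  168.62711934]
0.05 [317.63668821 175.13661898] [316.6788876  168.96840609] [316.46622463 167.59886165]
0.055 [316.6501376  173.39889447] [315.70775651 167.242602  ] [315.49853389 165.87581352]
```

View pics/d.png

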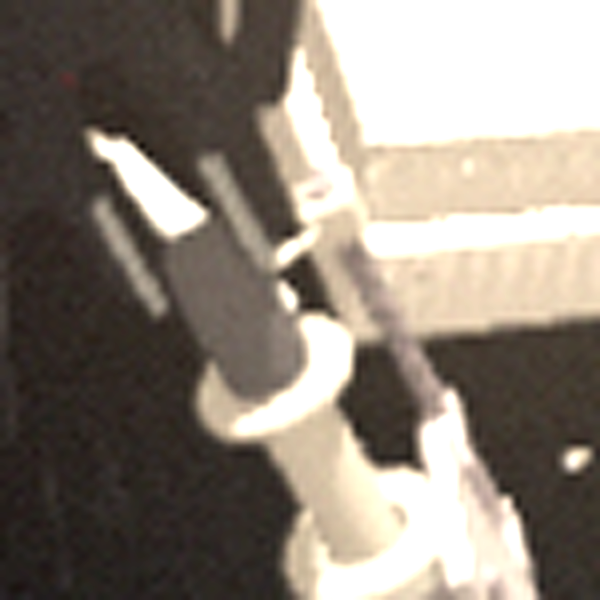

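The disc is at about a 47 mm draw, centred at crop (275,375), and the model agrees to under a pixel. The needle is at crop (315,235)–(270,262), still a little further out. I'll settle the pointer's value with one overlay.

```bash
python3 - <<'E'
from g import *
import pickle
o,P=pickle.load(open("obs.pkl","rb"))
def mean(cam): return np.mean([cv2.imread(f"pics/b{i}_{cam}.png").astype(float) for i in range(3)],0).astype('uint8')
Z=16; cols=[]
for d in (None,.047,.051,.055):
  col=[]
  for cam,(x0,y0),sh,wh in (("scene",(310,146),(.75,.25),(12.4,19)),("top",(308,186),(-1,0),(12.4,18))):
    im=mean(cam)[y0:y0+int(wh[1]),x0:x0+22][:, :12] if False else mean(cam)[y0:y0+int(wh[1]),x0:x0+22]
    im=cv2.resize(im,None,fx=9,fy=9,interpolation=2)
    if d:
      q=lambda X:(proj(P[cam],X)+sh-(x0,y0)+.5)*9
      def pl(pts,c): cv2.polylines(im,[np.int32([q(p) for p in pts])],False,c,1,cv2.LINE_AA)
      B=M+(.012+d)*A; C=B+.052*Y+.024*N
      for a in (-.008,.008): pl([C+a*A+.008*(i*Y+j*N) for i,j in((1,1),(1,-1),(-1,-1),(-1,1),(1,1))],(0,0,255))
      pl([C,B+.027*Y],(255,0,0)); e=C+(.063-d)*A; pl([e-.003*Y,e+.003*Y],(0,255,0)); pl([e-.003*N,e+.003*N],(0,255,0))
    col.append(im)
  cols.append(np.vstack(col))
cv2.imwrite("pics/fin.png",np.hstack(cols)); print(np.hstack(cols).shape)
E
```

```text
(333, 792, 3)
```

View pics/fin.png

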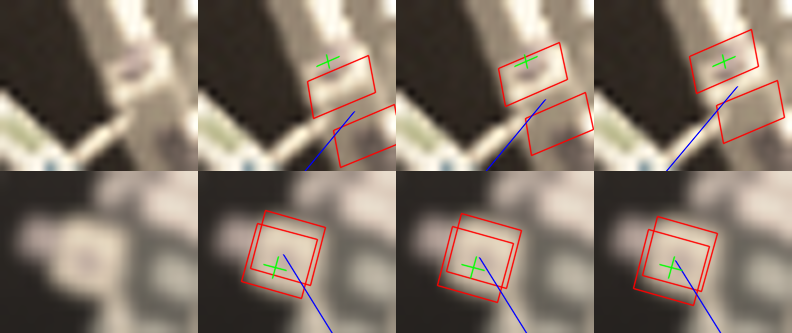

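The d = 0.051 overlay matches the block's top face best: corners near panel (105,70), (155,40), (170,75) and (115,105). The networks and the needle line bracket it at 0.050–0.055. I'll draw another 5 mm to about 51.5 mm.

Request:
carry_out:
  series:
    - [[0,0,-0.001,0,0,0,1],[0,0,-0.001,0,0,0,1],[0,0,-0.001,0,0,0,1],[0,0,-0.001,0,0,0,1],[0,0,-0.001,0,0,0,1],[0,0,0,0,0,0,1],[0,0,0,0,0,0,1],[0,0,0,0,0,0,1],[0,0,0,0,0,0,1],[0,0,0,0,0,0,1]]

```text
time_s: 13.45
tcp_pos: [0.5185, -0.0043, 0.1943]
ee_rot: [0.785, 0.58, 0.13, 0.174]
ft_force: [0.3, -0.2, -0.7]
finger_gap: 0.0207
grasp_force: 58.8
```

```bash
python3 st.py; python3 - <<'E'
from g import *
D=[];T=[]
for i in range(4):
    p=robot.capture("scene")
    for k,L in (("plunger_disc",D),("pointer_tip",T)):
        L+=[np.round(d["position"],1).tolist() for d in robot.landmark_of(k,p)[:2] if abs(d["position"][1]-170)<12]
print(D,T)
for h in (.047,.0515,.055): print(h,proj(p,M+(.012+h)*A)+(.75,.25),proj(p,M+(.012+h)*A+.027*Y)+(.75,.25))
E
```

```text
13.45 0.020718704692940734 58.797531723976135 F_AYN [-0.8 -0.1  0. ] T_AYN [0.03 0.5  0.01] pos [74.8  0.   1.2] rot [ 0.0011 -0.0027  0.0017]
[[315.1, 175.7], [309.4, 160.8], [315.0, 174.8], [315.8, 175.8], [314.5, 174.9]] [[318.5, 167.3], [307.5, 161.5], [317.7, 169.5], [317.3, 168.5], [262.9, 175.1], [315.8, 168.2]]
0.047 [318.97535361 176.42350271] [317.7937102  168.87711934]
0.0515 [318.09143947 174.86656357] [316.92660393 167.33316962]
0.055 [317.4001376  173.64889447] [316.24853389 166.12581352]
```

```bash
python3 -c "
from station import robot
print(robot.job_done())"
```

```text
the job is handed in; nothing more can be done
None
```

I handed the job in with the plunger gripped (about 59 N) and drawn about 51.6 mm. That matches my estimate of the needle's position, 49–55 mm from three separate cues, though the hand-in call returned no verdict.

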